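# Open the outlet and set the thumbscrew of an air preparation unit

### The arm

A 6-joint arm with a two-finger parallel gripper is mounted at the origin on the work surface. World frame = base frame: x ahead of the robot, y to its left, z up, the work surface at z = 0. Lengths are in mm, angles in rad, forces in N, time in s.
With the tool pointing down it reaches from about 275 to 1000 mm from the base axis. Payload 8.4 kg.
Tool frame: the origin (TCP) lies at the very end of the fingers, on their centre line; the grasp point (between the pads) lies 19 mm behind it; z points along the fingers, y is the direction in which the jaws open and shut (so a half turn about z gives the same grasp; the last joint's range is limited). The gripper opens to 85 mm and grips with 20 to 120 N. Pads are 22 mm wide; open, the fingers measure 114 mm over their backs; the gripper's body (76 mm by 85 mm) begins 54 mm behind the grasp point. The pads swing forward as they close: fully open they stand 13 mm farther back than shut.
Start: joints at [1.278, 0.353, 1.633, -0, 1.155, -0.002], TCP at [179.198, 598.762, 231.281] pointing down, gripper open.
Joint ranges: [-2.63, 2.63], [-0.92, 2.1], [0.06, 2.66], [-1.3, 4.44], [0, 2.69], [-3.02, 3.02]. Speed limits (rad/s): [2.22, 2.22, 2.79, 3.14, 3.14, 3.14].

### API

Orientations are given as [roll, pitch, yaw] about the fixed x, y, z axes, in that order (R = Rz(yaw) Ry(pitch) Rx(roll)).
In Python, from rig import sense, grab_frame, get_calibration, sign_off, boxes_of, trace gives the robot as it stands.
- The arm moves only by the tool servo_tool, never from a script. Its argument "rows" is a list of rows, each a list of 3 entries, a list of its own where there are three numbers: the finger opening in mm, from 0 to 85.4, then the shift along the tool's x, y, z in mm, then the turn, a rotation vector about the tool's x, y, z in degrees. A call has 1 to 8 rows; each row shifts and turns the commanded pose from where the row before left it, along the tool's axes as they then stand; what a row does not reach is not made up. A row lasts 1/8 s, in which the tool goes at most 62.5 mm and 10.7 degrees, less where a joint would pass 70% of its speed; a pose out of reach is approached as far as the arm can. A call is refused whole if a number of a shift passes 62.5 or a number of a turn 10.7, either way. A call with a gripper value outside its range is refused whole. The fingers move at their own pace and stop on an object; "force" is the grip in N (left out, the last holds). Time passes only in rows, so rows that do not move let the fingers close. It gives the time, the measured TCP pose, the force and the opening at its end, in the units of the state.
- sense(): the state, without advancing time (a new reading comes with each control period).
- grab_frame(name): name is "scene" or "top" or "wrist"; returns the picture (384x512x3 uint8, blue, green, red); there is no depth.
- get_calibration(name): a dict with "intrinsics" (3x3 intrinsics, pixels), "k1" (the pictures are not rectified: a ray, as slopes to the right and down, at radius r is drawn at 1 + k1 r^2 times it, then the intrinsics apply), "world_to_cam" (4x4, takes a point from world to camera coordinates). Camera axes: x right, y down, z forward; pixel columns grow to the right and rows downward; lengths in mm; the calibration is good to about 2 mm. A picture is of the moment at which its call begins: read the wrist's pose just before it. get_calibration takes no time and is no camera call; for the wrist camera it gives the pose at the moment of the call.
- sign_off(): hands the job in, once; it reports no verdict.
Trained networks look in the newest picture that a camera, given by its name, has taken for a name from the list of things; names that differ only in an ending like _2 or _b are one class to them, and where a whole thing is asked for, a point or a joint stands for the part that bears it (a point fixed in the world has none). Each returns a list of dicts, best first, with "conf" (0 to 1); they miss things now and then, are a little off and sometimes report something else, mostly with a low value. They report only what shows in the picture. A call takes as long as a camera call. They do not tell look-alikes from the thing itself.
- boxes_of(camera, thing): "centre" ([x, y, z] in mm, in the coordinates of the camera as it stood for that picture, good to about 4 mm: the middle of the surface that is visible of it).
- trace(camera, thing): "mask" (384x512 bool, what is visible of it).
The state is a dict: "clock": time; "qpos": joint angles; "qvel": joint speeds; "joint_efforts": joint torques, N m; "eef_pos": TCP position; "tcp_rot": TCP orientation; "contact_force": force on the tool from outside, world axes, zero at the start; "wrist_torque": the same for the moment, N m; "opening": opening from 0.0 (shut) to 1.0 (fully open).
Only numpy, scipy, OpenCV 4.12 (cv2) and the standard library are available. Lean on these libraries where they do the work, as an engineer would, in place of code of your own. Each camera call takes 0.05 s, during which the arm holds its last target. There are 200 camera calls.

### The job

Pull the brass blanking plug up out of the outlet port of the air unit and leave it in the shallow steel tray. Then turn the unit's winged thumbscrew clockwise until it seats, back it off a quarter turn, and finish still gripping the thumbscrew there, without letting go, so that its lock nut can be tightened. Leave the spare valve, the screwdriver and the wrench where they are.

Things in the scene. Friction and masses are not known exactly. Their poses are not given: they have to be found in the camera images.
- unit: Air unit fixed to the bench, along its y: aluminium block with outlet port (centre 65 mm to -y), black body, aluminium block with thumbscrew (65 mm to +y). These blocks are 50 x 50 mm, tops 58 mm above the bench; black body 57 mm high. A clear bowl (top at 52 mm) sticks out 118 mm to -x; a gauge (46 mm diameter, top at 54 mm) stands 62 mm to +x. Origin: centre of underside; z up.
- port (a point): Centre of the outlet port's mouth in the -y block's top, 58 mm above the bench; axes as the unit's. Round hole 15.5 mm wide, 32 mm deep, straight down. Two sprung balls in its wall snap into a groove of the plug's shank and hold it against a straight upward pull of roughly 4 to 10 N.
- plug_head (a point): Centre of the gripping head of the loose brass plug (about 70 g), on its axis (z, up out of the port), 50 mm above its foot. Head: 24 mm diameter, 16 mm up and down from here. Below: flange (22 mm diameter, 8 mm high) resting on the block, shank (14 mm diameter, 26 mm long) in the port. Plugged, this point is 24 mm above the block's top. Set down, the plug may stand or fall over.
- wings (a point): Centre of the steel thumbscrew's grip, on its vertical axis, 84 mm above the bench, 26 mm above the block. The upright bar grip is 46 mm long (this point's x), 12 mm thick (its y), 26 mm high (13 mm up and down from here), with a 20 mm round boss in its middle; it turns with the screw and does not rise or sink. A lock nut, 22 mm wide, 5 mm high, lies on the block under it.
- thumbscrew (a joint): Thumbscrew angle in rad, growing clockwise seen from above. It seats against a firm stop at 3.14, where the wings lie along the unit's x (in line with the bowl); a quarter turn back from there is 1.57. It starts 1.0 to 2.3 rad short of seating, turns with about 0.08 N m of friction and stays where it is left.
- tray: Shallow open steel tray, fixed to the bench, 170 mm (its x) by 190 mm (its y), 20 mm high, walls and floor 4 mm thick. Origin: centre of its underside; z up. It may stand on either side of the unit.
- valve: Bystander, loose: a spare solenoid valve, aluminium base 50 x 70 x 30 mm with a black coil on it, 70 mm high in all. Origin: centre of its underside. It stands on the other side of the unit from the tray.
- screwdriver: Bystander, loose: screwdriver with a black and orange handle, 200 mm long, lying beyond the unit. Origin: the front end of its handle, at bench level; the blade points along its x.
- wrench: Bystander, loose: a steel wrench lying flat beyond the unit, along its x. Origin: about its middle, at bench level.
Things that resemble listed ones, but are neither listed nor needed, are in the scene too. There is more than one size of the part that bears plug_head; the job needs the smallest.

How it is judged:
By the outcome, as a careful person would: the job done as asked, in the order asked, and still so for the second after the job is handed in, while the arm keeps its last pose, push and grip.
It also fails if it takes over 72 s, if anything falls off the work surface, if the arm or the gripper's body presses on something with over 40 N, if the wrist force passes 120 N, or if a joint passes its speed limit or range.

## Working session

There is one attempt and no reset: what is moved stays moved. The work goes in short steps, Python scripts to look and compute and a tool call to move; the robot and the scene stay as the last step left them, time stands still between calls to the robot, and variables do not carry over. Pictures are saved under pics/ and viewed, about 8 in all and at most 12, crops included, and the job is handed in when it is done.

Besides the shell and the picture viewer there is one more tool, called after "Call:" as name([rows], argument=value, ...), one row to a line, values as JSON. servo_tool: Moves the arm, as the interface text tells. Its arguments: {"type":"object","properties":{"rows":{"type":"array","items":{"type":"array"}},"force":{"type":"number"}},"required":["rows"]}

```bash
mkdir -p pics; cat > h.py <<'E'
import numpy as np, cv2
from rig import *
def w2p(cam,P,cal=None):
    c=cal or get_calibration(cam);T=np.array(c["world_to_cam"]);K=np.array(c["intrinsics"])
    p=T[:3,:3]@np.array(P,float)+T[:3,3];s=p[:2]/p[2];s=s*(1+c["k1"]*(s@s));return (K@[s[0],s[1],1])[:2]
def ray(cam,uv,z,cal=None):
    c=cal or get_calibration(cam);T=np.array(c["world_to_cam"]);K=np.array(c["intrinsics"])
    d=np.linalg.inv(K)@[uv[0],uv[1],1];d=d[:2];s=d.copy()
    for _ in range(20): s=d/(1+c["k1"]*(s@s))
    R=T[:3,:3];o=-R.T@T[:3,3];v=R.T@np.array([s[0],s[1],1]);return o+v*(z-o[2])/v[2]
def c2w(cam,p,cal=None):
    c=cal or get_calibration(cam);T=np.array(c["world_to_cam"]);return T[:3,:3].T@(np.array(p)-T[:3,3])
E
python3 - <<'E'
from h import *
a=grab_frame("scene");b=grab_frame("top")
cv2.imwrite("pics/a.png",a);cv2.imwrite("pics/b.png",b)
for cam in("top","scene"):
    for t in("unit","port","plug_head","wings","thumbscrew","tray","valve","screwdriver","wrench"):
        try:print(cam,t,[(round(r["conf"],2),c2w(cam,r["centre"]).round().tolist()) for r in boxes_of(cam,t)])
        except Exception as e:print(t,e)
s=sense();print(s)
E
```

```text
top unit [(0.57, [527.0, -6.0, 52.0])]
top port [(0.89, [532.0, 0.0, 52.0])]
top plug_head [(0.44, [444.0, -93.0, 88.0]), (0.43, [534.0, -173.0, 90.0])]
top wings [(0.6, [545.0, 61.0, 99.0])]
top thumbscrew []
top tray [(0.76, [555.0, 317.0, 8.0])]
top valve [(0.95, [547.0, -306.0, 30.0])]
top screwdriver [(0.96, [770.0, -144.0, 23.0])]
top wrench [(0.86, [748.0, 142.0, 9.0]), (0.35, [548.0, -308.0, 28.0])]
scene unit [(0.67, [568.0, 6.0, 52.0])]
scene port [(0.91, [562.0, 6.0, 47.0]), (0.5, [763.0, 142.0, 5.0])]
scene plug_head [(0.82, [543.0, -167.0, 65.0]), (0.75, [457.0, -96.0, 71.0]), (0.49, [548.0, -67.0, 89.0])]
scene wings [(0.63, [548.0, 63.0, 90.0]), (0.31, [782.0, -140.0, 24.0])]
scene thumbscrew [(0.72, [551.0, 57.0, 89.0]), (0.2, [570.0, 5.0, 51.0])]
scene tray [(0.9, [558.0, 324.0, 3.0]), (0.49, [561.0, -309.0, 26.0]), (0.25, [783.0, -140.0, 25.0])]
scene valve [(0.67, [562.0, -310.0, 29.0]), (0.18, [550.0, -71.0, 86.0])]
scene screwdriver []
scene wrench [(0.93, [763.0, 143.0, 5.0])]
{'clock': 1.0, 'qpos': array([ 1.27758395e+00,  3.52996676e-01,  1.63340597e+00,  1.25877200e-05,
        1.15522755e+00, -2.37972110e-03]), 'qvel': array([-0.00042195, -0.00154744,  0.00174133,  0.00103134, -0.00086526,
       -0.00145994]), 'joint_efforts': array([ 2.80873777e-03, -6.05172014e+01, -3.42454004e+01, -4.29270051e-05,
        7.37777900e-04, -5.69950103e-06]), 'eef_pos': array([179.19980692, 598.74814   , 231.28048822]), 'tcp_rot': array([-3.14155514e+00, -1.16054424e-05,  2.85075491e+00]), 'contact_force': array([ 0.01407311, -0.06925864, -0.37783572]), 'wrist_torque': array([ 0.00642925, -0.01507825, -0.01720927]), 'opening': 1.0011664361886432}
```

View pics/a.png

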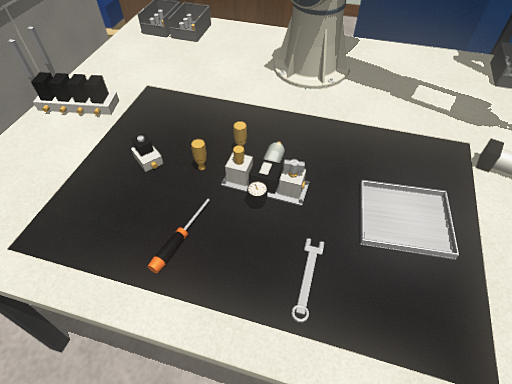

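View pics/b.png

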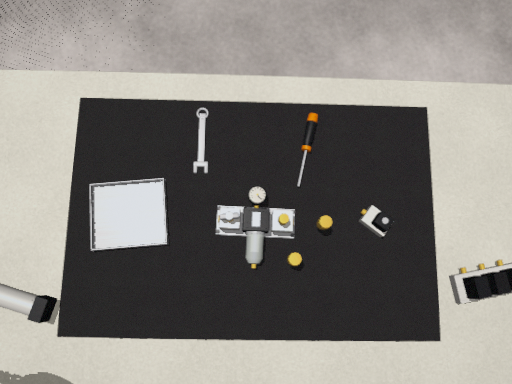

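The scene view shows the plug in the port at about (238,155), the thumbscrew at (293,170), two free look-alike plugs at (199,150) and (240,130), and the tray at (407,218). In the top view the plug is at (284,219), the wings at (229,219) and the tray at (128,214). Next I'll measure more closely.

```bash
python3 - <<'E'
from h import *
a=cv2.imread("pics/a.png");b=cv2.imread("pics/b.png")
grab_frame("top");grab_frame("scene")
for cam,t in(("top","plug_head"),("top","wings"),("top","unit"),("top","tray"),("scene","plug_head"),("scene","wings")):
    for r in trace(cam,t):
        m=r["mask"].astype(np.uint8);c,sz,an=cv2.minAreaRect(cv2.findNonZero(m))
        z={"plug_head":98,"wings":97,"unit":58,"tray":20}[t]
        ys,xs=np.nonzero(m)
        print(cam,t,round(r["conf"],2),m.sum(),np.round(c),np.round(sz),round(an),"ctr",ray(cam,(xs.mean(),ys.mean()),z).round(1)[:2],[ray(cam,p,z).round()[:2].tolist() for p in cv2.boxPoints((c,sz,an))])
C=cv2.resize(b[180:275,205:345],None,fx=5,fy=5,interpolation=cv2.INTER_CUBIC)
cv2.imwrite("pics/c.png",C)
D=cv2.resize(a[110:215,180:330],None,fx=5,fy=5,interpolation=cv2.INTER_CUBIC)
cv2.imwrite("pics/d.png",D)
E
```

```text
top plug_head 0.59 96 [284. 218.] [11.  9.] 90 ctr [538.8 -70.7] [[552.0, -60.0], [552.0, -82.0], [526.0, -82.0], [526.0, -60.0]]
top plug_head 0.59 194 [325. 222.] [14. 16.] 90 ctr [ 532.5 -169.4] [[549.0, -151.0], [549.0, -189.0], [516.0, -188.0], [516.0, -150.0]]
top plug_head 0.57 159 [294. 258.] [13. 13.] 90 ctr [445.8 -96.6] [[461.0, -82.0], [461.0, -112.0], [431.0, -112.0], [431.0, -82.0]]
top wings 0.61 136 [229. 216.] [ 8. 18.] 90 ctr [542.5  58. ] [[552.0, 79.0], [552.0, 37.0], [533.0, 36.0], [533.0, 79.0]]
top unit 0.79 2924 [255. 222.] [77. 69.] 43 ctr [530.8  -3.5] [[536.0, 121.0], [664.0, 8.0], [535.0, -131.0], [412.0, -17.0]]
top tray 0.59 5174 [128. 214.] [69. 77.] 87 ctr [552.2 314.7] [[634.0, 425.0], [649.0, 228.0], [473.0, 209.0], [459.0, 400.0]]
scene plug_head 0.77 302 [200. 155.] [29. 13.] 82 ctr [ 578.9 -149.7] [[547.0, -183.0], [533.0, -157.0], [617.0, -114.0], [630.0, -138.0]]
scene plug_head 0.72 194 [240. 154.] [19. 11.] 90 ctr [557.2 -63.3] [[532.0, -85.0], [525.0, -60.0], [582.0, -42.0], [589.0, -65.0]]
scene wings 0.48 238 [294. 166.] [14. 20.] 90 ctr [556.8  60.7] [[542.0, 35.0], [530.0, 77.0], [571.0, 86.0], [583.0, 45.0]]
```

View pics/c.png

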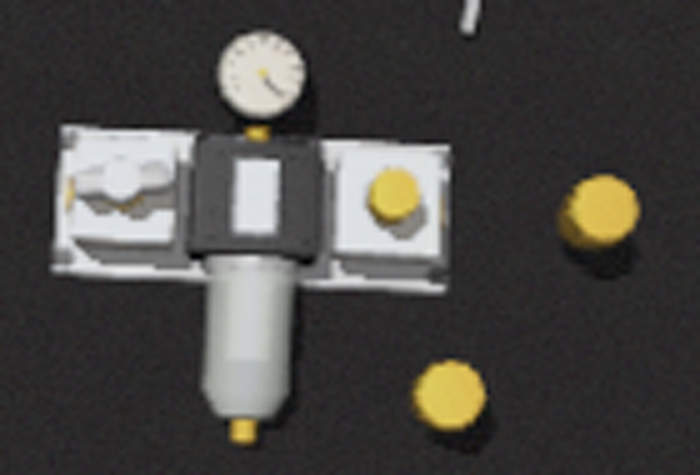

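View pics/d.png

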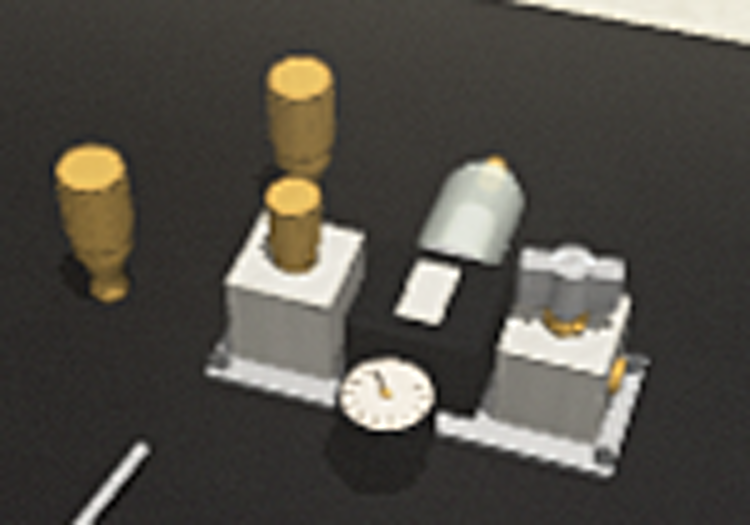

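The top crop puts the plug head at about (394,195) and shows the wings lying nearly along world y. The scene crop confirms that the plug in the port is the smallest of the three. Next I plan the first move, to above the unit.

```bash
cat >> h.py <<'E'
from scipy.spatial.transform import Rotation as Ro
def plan(target,yaw,n,op=85):
    """rows from the measured pose to target (world) tool down at yaw, n rows"""
    s=sense();p=np.array(s["eef_pos"]);r0=Ro.from_euler("xyz",s["tcp_rot"]);r1=Ro.from_euler("xyz",[np.pi,0,yaw])
    rv=np.degrees((r0.inv()*r1).as_rotvec());d=(np.array(target)-p)/n;out=[]
    for i in range(n):
        r=r0*Ro.from_rotvec(np.radians(rv)*i/n)
        out.append([op,np.round(r.inv().apply(d),1).tolist(),np.round(rv/n,2).tolist()])
    for k in range(0,n,8):print(out[k:k+8])
def st():
    s=sense();print(s["clock"],np.round(s["eef_pos"],1),np.round(s["tcp_rot"],3),"q",np.round(s["qpos"],2),"F",np.round(s["contact_force"],1),"T",np.round(s["wrist_torque"],2),"op",round(s["opening"],3))
E
python3 - <<'E'
from h import *
plan([535,-40,230],np.pi/2,16)
E
```

```text
[[85, [-32.8, -31.9, 0.1], [-0.0, 0.0, 4.58]], [85, [-35.2, -29.1, 0.1], [-0.0, 0.0, 4.58]], [85, [-37.4, -26.2, 0.1], [-0.0, 0.0, 4.58]], [85, [-39.4, -23.2, 0.1], [-0.0, 0.0, 4.58]], [85, [-41.1, -19.9, 0.1], [-0.0, 0.0, 4.58]], [85, [-42.6, -16.6, 0.1], [-0.0, 0.0, 4.58]], [85, [-43.8, -13.1, 0.1], [-0.0, 0.0, 4.58]], [85, [-44.7, -9.6, 0.1], [-0.0, 0.0, 4.58]]]
[[85, [-45.3, -6.0, 0.1], [-0.0, 0.0, 4.58]], [85, [-45.6, -2.4, 0.1], [-0.0, 0.0, 4.58]], [85, [-45.7, 1.3, 0.1], [-0.0, 0.0, 4.58]], [85, [-45.4, 4.9, 0.1], [-0.0, 0.0, 4.58]], [85, [-44.9, 8.6, 0.1], [-0.0, 0.0, 4.58]], [85, [-44.1, 12.1, 0.1], [-0.0, 0.0, 4.58]], [85, [-43.0, 15.6, 0.1], [-0.0, 0.0, 4.58]], [85, [-41.6, 19.0, 0.1], [-0.0, 0.0, 4.58]]]
```

Call:
servo_tool([
  [85, [-33, -32, 0], [0, 0, 4.6]],
  [85, [-35, -29, 0], [0, 0, 4.6]],
  [85, [-37, -26, 0], [0, 0, 4.6]],
  [85, [-39, -23, 0], [0, 0, 4.6]],
  [85, [-41, -20, 0], [0, 0, 4.6]],
  [85, [-43, -17, 0], [0, 0, 4.6]],
  [85, [-44, -13, 0], [0, 0, 4.6]],
  [85, [-45, -10, 0], [0, 0, 4.6]],
])

```text
clock: 2.4
eef_pos: [357.1, 277.6, 231.5]
tcp_rot: [3.141, 0.0, 2.206]
contact_force: [1.1, 0.5, -0.0]
opening: 0.997
```

Call:
servo_tool([
  [85, [-45, -6, 0], [0, 0, 4.6]],
  [85, [-46, -2, 0], [0, 0, 4.6]],
  [85, [-46, 1, 0], [0, 0, 4.6]],
  [85, [-45, 5, 0], [0, 0, 4.6]],
  [85, [-45, 9, 0], [0, 0, 4.6]],
  [85, [-44, 12, 0], [0, 0, 4.6]],
  [85, [-43, 16, 0], [0, 0, 4.6]],
  [50, [-42, 19, 0], [0, 0, 4.6]],
])

```text
clock: 3.4
eef_pos: [534.9, -42.8, 231.5]
tcp_rot: [3.141, -0.0, 1.563]
contact_force: [0.6, 0.2, 0.4]
opening: 0.814
```

Call:
servo_tool([
  [50, [0, 0, 0], [0, 0, 0]],
  [50, [0, 0, 0], [0, 0, 0]],
  [50, [0, 0, 0], [0, 0, 0]],
])

```text
clock: 3.78
eef_pos: [533.7, -40.4, 231.3]
tcp_rot: [-3.141, -0.0, 1.568]
contact_force: [-0.5, 0.1, -0.1]
opening: 0.582
```

```bash
python3 - <<'E'
from h import *
st();cal=get_calibration("wrist");w=grab_frame("wrist");cv2.imwrite("pics/w1.png",w)
for t,z in(("plug_head",98),("wings",97),("unit",58)):
    for r in trace("wrist",t):
        m=r["mask"].astype(np.uint8);ys,xs=np.nonzero(m);c,sz,an=cv2.minAreaRect(cv2.findNonZero(m))
        print(t,round(r["conf"],2),m.sum(),np.round(c),np.round(sz),round(an),ray("wrist",(xs.mean(),ys.mean()),z,cal).round(1)[:2],[ray("wrist",p,z,cal).round()[:2].tolist() for p in cv2.boxPoints((c,sz,an))])
E
```

```text
3.775 [533.7 -40.4 231.3] [-3.141 -0.     1.568] q [-0.08  0.21  1.82  0.    1.1  -0.08] F [-0.5  0.1 -0.1] T [-0.01 -0.06 -0.02] op 0.582
plug_head 0.74 1399 [253. 280.] [30. 59.] 4 [ 536.8 -147. ] [[521.0, -176.0], [526.0, -112.0], [553.0, -114.0], [551.0, -179.0]]
plug_head 0.65 797 [257. 202.] [35. 26.] 90 [541.1 -66.1] [[530.0, -50.0], [552.0, -50.0], [553.0, -82.0], [530.0, -82.0]]
plug_head 0.61 1448 [165. 220.] [34. 54.] 45 [457.5 -83.3] [[431.0, -90.0], [468.0, -54.0], [488.0, -76.0], [450.0, -114.0]]
plug_head 0.23 1104 [262.  49.] [62. 24.] 90 [544.9  58.7] [[536.0, 80.0], [554.0, 80.0], [554.0, 36.0], [535.0, 36.0]]
wings 0.83 1208 [263.  49.] [27. 62.] 7 [545.   58.9] [[532.0, 37.0], [538.0, 82.0], [558.0, 79.0], [553.0, 35.0]]
unit 0.9 18068 [258. 113.] [172. 187.] 42 [537.5   6. ] [[424.0, -4.0], [541.0, 112.0], [659.0, 18.0], [545.0, -123.0]]
```

View pics/w1.png

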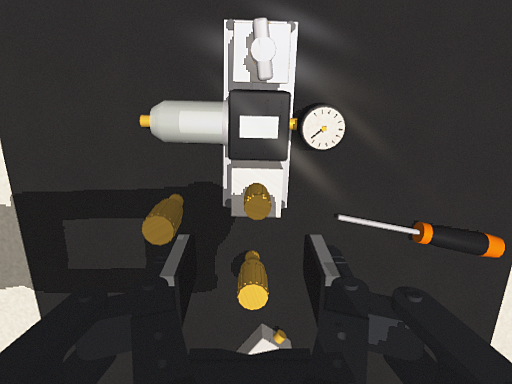

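The wrist view shows the plug's top at about (257,208), and the wings at (263,49) tilted about 5° from vertical. That puts the plug at roughly (540.5, -70) and the wings at roughly (544.5, 59). I'm going down on the plug.

Call:
servo_tool([
  [50, [-15, 3, 0], [0, 0, 0]],
  [50, [-15, 4, 20], [0, 0, 0]],
  [50, [0, 0, 40], [0, 0, 0]],
  [50, [0, 0, 40], [0, 0, 0]],
  [50, [0, 0, 34], [0, 0, 0]],
  [50, [0, 0, 20], [0, 0, 0]],
  [50, [0, 0, 9], [0, 0, 0]],
  [50, [0, 0, 0], [0, 0, 0]],
])

```text
clock: 4.97
eef_pos: [541.1, -71.7, 68.1]
tcp_rot: [-3.141, 0.0, 1.566]
contact_force: [0.3, 0.5, 0.5]
opening: 0.589
```

Call:
servo_tool([
  [30, [0, 0, 0], [0, 0, 0]],
  [20, [0, 0, 0], [0, 0, 0]],
  [10, [0, 0, 0], [0, 0, 0]],
  [10, [0, 0, 0], [0, 0, 0]],
  [10, [0, 0, 0], [0, 0, 0]],
  [10, [0, 0, 0], [0, 0, 0]],
], force=40)

```text
clock: 5.72
eef_pos: [541.6, -71.5, 69.3]
tcp_rot: [3.14, 0.0, 1.566]
contact_force: [-1.5, 0.1, 7.2]
opening: 0.269
```

```bash
python3 -c "
from h import *
st()"
```

```text
5.725 [541.6 -71.5  69.3] [3.14  0.    1.566] q [-0.13  0.44  1.93 -0.    0.77 -0.13] F [-1.5  0.1  7.2] T [-0.15  0.36  0.06] op 0.269
```

Call:
servo_tool([
  [10, [0, 0, -2], [0, 0, 0]],
  [10, [0, 0, -4], [0, 0, 0]],
  [10, [0, 0, -6], [0, 0, 0]],
  [10, [0, 0, -8], [0, 0, 0]],
  [10, [0, 0, -10], [0, 0, 0]],
  [10, [0, 0, -10], [0, 0, 0]],
  [10, [0, 0, -20], [0, 0, 0]],
  [10, [0, 0, -20], [0, 0, 0]],
], force=60)

```text
clock: 6.72
eef_pos: [541.2, -71.4, 149.5]
tcp_rot: [3.141, 0.0, 1.566]
contact_force: [0.3, -0.2, -0.8]
opening: 0.261
```

```bash
python3 - <<'E'
from h import *
st();a=grab_frame("scene");w=grab_frame("wrist")
cv2.imwrite("pics/e.png",np.hstack([cv2.resize(a[60:220,170:330],(384,384)),cv2.resize(w,(400,300))[:, :] if 0 else cv2.copyMakeBorder(cv2.resize(w,(400,300)),0,84,0,0,0)]))
E
```

```text
6.725 [541.2 -71.4 149.5] [3.141 0.    1.566] q [-0.13  0.33  1.88 -0.    0.94 -0.13] F [ 0.3 -0.2 -0.8] T [-0.04  0.01 -0.03] op 0.261
```

View pics/e.png

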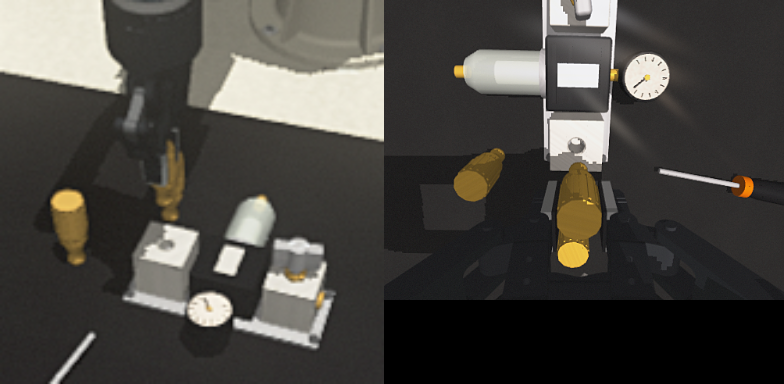

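The plug is out: the scene crop shows the open bore at about (165,245) and the plug in the fingers. I'm carrying it over the unit to the tray.

Call:
servo_tool([
  [10, [10, 0, -35], [0, 0, 0]],
  [10, [35, 0, -5], [0, 0, 0]],
  [10, [45, 2, 0], [0, 0, 0]],
  [10, [50, 2, 0], [0, 0, 0]],
  [10, [50, 2, 0], [0, 0, 0]],
  [10, [50, 2, 0], [0, 0, 0]],
  [10, [50, 2, 0], [0, 0, 0]],
  [10, [45, 2, 0], [0, 0, 0]],
])

```text
clock: 7.82
eef_pos: [554.3, 265.3, 187.7]
tcp_rot: [-3.141, 0.0, 1.567]
contact_force: [-0.7, -0.4, -0.5]
opening: 0.26
```

Call:
servo_tool([
  [10, [35, 0, 20], [0, 0, 0]],
  [10, [17, 0, 35], [0, 0, 0]],
  [10, [0, 0, 35], [0, 0, 0]],
  [10, [0, 0, 25], [0, 0, 0]],
  [10, [0, 0, 14], [0, 0, 0]],
  [10, [0, 0, 8], [0, 0, 0]],
  [10, [0, 0, 3], [0, 0, 0]],
  [10, [0, 0, 0], [0, 0, 0]],
])

```text
clock: 8.82
eef_pos: [555.3, 315.7, 48.9]
tcp_rot: [3.141, -0.001, 1.566]
contact_force: [0.2, 0.2, -0.9]
opening: 0.262
```

```bash
python3 -c "
from h import *
st()"
```

```text
8.825 [555.3 315.7  48.9] [ 3.141e+00 -1.000e-03  1.566e+00] q [0.51 0.58 1.73 0.   0.83 0.52] F [ 0.2  0.2 -0.9] T [0.02 0.04 0.02] op 0.262
```

Call:
servo_tool([
  [10, [0, 0, 3], [0, 0, 0]],
  [10, [0, 0, 2], [0, 0, 0]],
  [10, [0, 0, 1], [0, 0, 0]],
  [10, [0, 0, 0], [0, 0, 0]],
])

```text
clock: 9.32
eef_pos: [554.8, 315.6, 42.2]
tcp_rot: [-3.141, 0.0, 1.566]
contact_force: [-0.3, 0.3, -0.2]
opening: 0.259
```

Call:
servo_tool([
  [10, [0, 0, 1], [0, 0, 0]],
  [10, [0, 0, 1], [0, 0, 0]],
  [10, [0, 0, 0], [0, 0, 0]],
])

```text
clock: 9.7
eef_pos: [555.1, 315.8, 41.3]
tcp_rot: [3.141, -0.0, 1.566]
contact_force: [-2.4, -0.6, 8.6]
opening: 0.258
```

It has touched the tray floor. I'm releasing and backing straight up.

Call:
servo_tool([
  [30, [0, 0, 0], [0, 0, 0]],
  [40, [0, 0, 0], [0, 0, 0]],
  [50, [0, 0, 0], [0, 0, 0]],
  [50, [0, 0, 0], [0, 0, 0]],
  [50, [0, 0, -10], [0, 0, 0]],
  [50, [0, 0, -30], [0, 0, 0]],
  [50, [0, 0, -50], [0, 0, 0]],
  [50, [0, 0, -50], [0, 0, 0]],
])

```text
clock: 10.7
eef_pos: [554.7, 315.5, 182.2]
tcp_rot: [-3.142, 0.0, 1.566]
contact_force: [1.1, 1.2, 0.2]
opening: 0.581
```

```bash
python3 - <<'E'
from h import *
st();a=grab_frame("scene");b=grab_frame("top")
cv2.imwrite("pics/f.png",cv2.resize(a[150:270,330:480],None,fx=3,fy=3))
plan([546,-10,190],1.66,8,40)
E
```

```text
10.7 [554.7 315.5 182.2] [-3.142  0.     1.566] q [0.51 0.42 1.65 0.   1.07 0.52] F [1.1 1.2 0.2] T [-0.03 -0.04  0.02] op 0.581
[[40, [-40.9, -1.3, -0.6], [0.06, -0.03, -0.67]], [40, [-40.9, -1.8, -0.5], [0.06, -0.03, -0.67]], [40, [-40.9, -2.3, -0.5], [0.06, -0.03, -0.67]], [40, [-40.9, -2.7, -0.5], [0.06, -0.03, -0.67]], [40, [-40.8, -3.2, -0.5], [0.06, -0.03, -0.67]], [40, [-40.8, -3.7, -0.4], [0.06, -0.03, -0.67]], [40, [-40.7, -4.2, -0.4], [0.06, -0.03, -0.67]], [40, [-40.7, -4.7, -0.4], [0.06, -0.03, -0.67]]]
```

View pics/f.png

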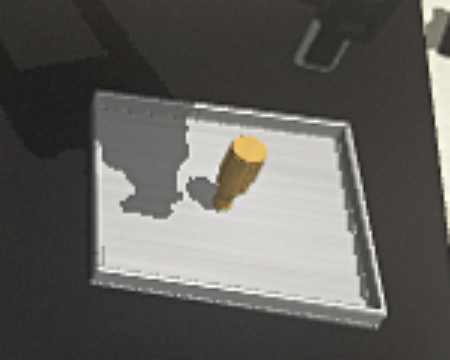

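The plug stands in the tray, at about (240,170) in the crop. I'm moving to a viewing pose for the wings, at z 182, which clears them.

Call:
servo_tool([
  [40, [-41, -1, -1], [0, 0, -0.7]],
  [40, [-41, -2, -1], [0, 0, -0.7]],
  [40, [-41, -2, -1], [0, 0, -0.7]],
  [40, [-41, -3, 0], [0, 0, -0.7]],
  [40, [-41, -3, 0], [0, 0, -0.7]],
  [40, [-41, -4, 0], [0, 0, -0.7]],
  [40, [-41, -4, 0], [0, 0, -0.7]],
  [40, [-41, -5, 0], [0, 0, -0.7]],
])

```text
clock: 11.8
eef_pos: [543.2, -14.5, 183.5]
tcp_rot: [3.141, 0.0, 1.664]
contact_force: [0.9, 0.5, -0.4]
opening: 0.468
```

Call:
servo_tool([
  [40, [0, 0, 0], [0, 0, 0]],
  [40, [0, 0, 0], [0, 0, 0]],
])

```text
clock: 12.05
eef_pos: [543.4, -13.0, 183.4]
tcp_rot: [3.141, -0.0, 1.663]
contact_force: [-0.8, 0.2, -0.5]
opening: 0.468
```

```bash
python3 - <<'E'
from h import *
st();cal=get_calibration("wrist");w=grab_frame("wrist");cv2.imwrite("pics/g.png",w)
T=np.array(cal["world_to_cam"]);print("cam",-T[:3,:3].T@T[:3,3],"axis",T[2,:3])
for t,z in(("wings",97),("thumbscrew",97)):
    for r in trace("wrist",t):
        m=r["mask"].astype(np.uint8);ys,xs=np.nonzero(m)
        P=np.array([ray("wrist",p,z,cal)[:2] for p in zip(xs,ys)]).astype(np.float32)
        c,sz,an=cv2.minAreaRect(P)
        print(t,round(r["conf"],2),m.sum(),xs.mean(),ys.mean(),P.mean(0),c,sz,an)
E
```

```text
12.05 [543.4 -13.  183.4] [ 3.141 -0.     1.663] q [-0.03  0.28  1.85  0.    1.01 -0.12] F [-0.8  0.2 -0.5] T [ 0.05 -0.    0.04] op 0.468
cam [537.22663643  61.91062906 325.96245498] axis [ 0.02774821 -0.29493912 -0.95511306]
wings 0.73 1476 260.56165311653115 86.78523035230353 [545.0197    58.911915] (544.6983032226562, 58.32672882080078) (19.709611892700195, 45.653472900390625) 6.479997158050537
thumbscrew 0.82 1520 260.65723684210525 85.99342105263158 [545.03046   59.408806] (545.3576049804688, 58.89271545410156) (45.78699493408203, 19.47965431213379) 84.74964904785156
```

View pics/g.png

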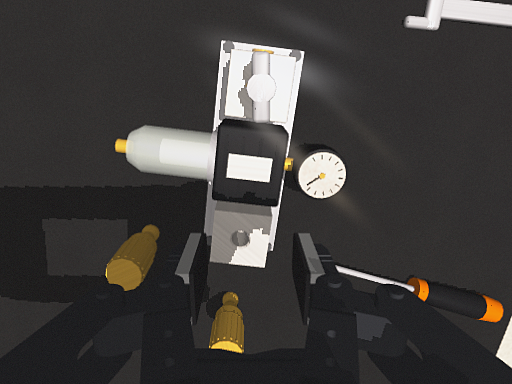

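The wrist view shows the wings upright at about (261,87), parallel to tool x to within a couple of degrees, with their centre at (545, 59). The empty port is at (241,238). I'm descending onto the thumbscrew.

Call:
servo_tool([
  [40, [35, 4, 0], [0, 0, 0]],
  [40, [36, 4, 15], [0, 0, 0]],
  [40, [0, 0, 30], [0, 0, 0]],
  [40, [0, 0, 30], [0, 0, 0]],
  [40, [0, 0, 25], [0, 0, 0]],
  [40, [0, 0, 12], [0, 0, 0]],
  [40, [0, 0, 4], [0, 0, 0]],
  [40, [0, 0, 0], [0, 0, 0]],
])

```text
clock: 13.2
eef_pos: [545.2, 58.4, 67.7]
tcp_rot: [3.141, -0.0, 1.664]
contact_force: [0.2, 0.1, 0.1]
opening: 0.472
```

Call:
servo_tool([
  [25, [0, 0, 0], [0, 0, 0]],
  [15, [0, 0, 0], [0, 0, 0]],
  [5, [0, 0, 0], [0, 0, 0]],
  [5, [0, 0, 0], [0, 0, 0]],
  [5, [0, 0, 0], [0, 0, 0]],
  [5, [0, 0, 0], [0, 0, 0]],
], force=60)

```text
clock: 13.95
eef_pos: [544.4, 58.2, 68.3]
tcp_rot: [-3.141, -0.0, 1.664]
contact_force: [-4.8, -0.5, 9.3]
opening: 0.218
```

```bash
python3 -c "
from h import *
st()"
```

```text
13.95 [544.4  58.2  68.3] [-3.141 -0.     1.664] q [0.1  0.45 1.92 0.   0.77 0.01] F [-4.8 -0.5  9.3] T [0.03 0.79 0.03] op 0.218
```

It holds the 20 mm boss. I'm shifting 1 mm to ease the side load and turning clockwise.

Call:
servo_tool([
  [5, [0, -1, 0], [0, 0, 0]],
  [5, [0, 0, 0], [0, 0, 8]],
  [5, [0, 0, 0], [0, 0, 10]],
  [5, [0, 0, 0], [0, 0, 10]],
  [5, [0, 0, 0], [0, 0, 10]],
  [5, [0, 0, 0], [0, 0, 10]],
  [5, [0, 0, 0], [0, 0, 10]],
  [5, [0, 0, 0], [0, 0, 10]],
])

```text
clock: 14.95
eef_pos: [543.5, 58.6, 68.3]
tcp_rot: [-3.141, -0.0, 0.471]
contact_force: [-5.5, 3.4, 9.0]
opening: 0.217
```

```bash
python3 -c "
from h import *
st()"
```

```text
14.95 [543.5  58.6  68.3] [-3.141 -0.     0.471] q [0.1  0.45 1.93 0.   0.77 1.2 ] F [-5.5  3.4  9. ] T [0.63 0.71 0.14] op 0.217
```

Call:
servo_tool([
  [5, [0, 0, 0], [0, 0, 8]],
  [5, [0, 0, 0], [0, 0, 8]],
  [5, [0, 0, 0], [0, 0, 4]],
  [5, [0, 0, 0], [0, 0, 0]],
])

```text
clock: 15.45
eef_pos: [543.5, 58.9, 68.3]
tcp_rot: [-3.14, 0.0, 0.126]
contact_force: [-4.6, 4.4, 8.4]
opening: 0.212
```

```bash
python3 -c "
from h import *
st()"
```

```text
15.45 [543.5  58.9  68.3] [-3.14   0.     0.126] q [0.1  0.45 1.93 0.   0.77 1.55] F [-4.6  4.4  8.4] T [ 0.81  0.87 -0.09] op 0.212
```

Call:
servo_tool([
  [5, [0, 0, 0], [0, 0, 2]],
  [5, [0, 0, 0], [0, 0, 2]],
  [5, [0, 0, 0], [0, 0, 0]],
])

```text
clock: 15.82
eef_pos: [543.4, 58.9, 68.3]
tcp_rot: [-3.14, 0.0, 0.057]
contact_force: [-5.0, 5.7, 9.6]
opening: 0.214
```

```bash
python3 -c "
from h import *
st()"
```

```text
15.825 [543.4  58.9  68.3] [-3.14   0.     0.057] q [0.1  0.45 1.93 0.   0.77 1.62] F [-5.   5.7  9.6] T [ 0.9   0.8  -0.05] op 0.214
```

Call:
servo_tool([
  [5, [0, 0, 0], [0, 0, 2]],
  [5, [0, 0, 0], [0, 0, 2]],
  [5, [0, 0, 0], [0, 0, 0]],
])

```text
clock: 16.2
eef_pos: [543.4, 59.0, 68.3]
tcp_rot: [-3.14, 0.0, -0.013]
contact_force: [-5.1, 6.7, 9.4]
opening: 0.215
```

```bash
python3 -c "
from h import *
st()"
```

```text
16.2 [543.4  59.   68.3] [-3.14   0.    -0.013] q [0.1  0.45 1.93 0.   0.77 1.69] F [-5.1  6.7  9.4] T [ 0.92  0.8  -0.07] op 0.215
```

Call:
servo_tool([
  [5, [0, 0, 0], [0, 0, 2]],
  [5, [0, 0, 0], [0, 0, 2]],
  [5, [0, 0, 0], [0, 0, 0]],
])

```text
clock: 16.58
eef_pos: [543.5, 59.0, 68.3]
tcp_rot: [-3.14, 0.0, -0.081]
contact_force: [-5.8, 6.5, 8.9]
opening: 0.216
```

```bash
python3 - <<'E'
from h import *
st();w=grab_frame("wrist");a=grab_frame("scene")
cv2.imwrite("pics/i.png",np.hstack([cv2.resize(a[130:210,245:325],(400,400),interpolation=cv2.INTER_CUBIC),cv2.resize(w[170:330,180:340],(400,400),interpolation=cv2.INTER_CUBIC)]))
E
```

```text
16.575 [543.5  59.   68.3] [-3.14   0.    -0.081] q [0.1  0.45 1.93 0.   0.77 1.76] F [-5.8  6.5  8.9] T [1.03 0.82 0.44] op 0.216
```

View pics/i.png

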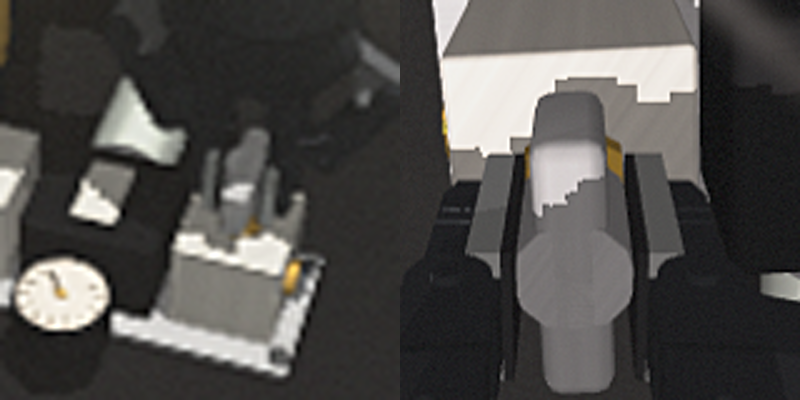

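The crops show the wings lying between the fingers and along the unit's x, and the wrist torque has jumped to 0.44 N m, so the stop has been met. I'm pressing a little more to confirm.

Call:
servo_tool([
  [5, [0, 0, 0], [0, 0, 1.5]],
  [5, [0, 0, 0], [0, 0, 1.5]],
  [5, [0, 0, 0], [0, 0, 0]],
])

```text
clock: 17.05
eef_pos: [544.2, 58.9, 68.3]
tcp_rot: [-3.14, -0.001, -0.134]
contact_force: [-2.5, 5.8, 6.1]
opening: 0.214
```

```bash
python3 -c "
from h import *
st()"
```

```text
17.05 [544.2  58.9  68.3] [-3.14e+00 -1.00e-03 -1.34e-01] q [0.1  0.45 1.93 0.   0.77 1.81] F [-2.5  5.8  6.1] T [0.84 0.26 0.  ] op 0.214
```

The grip slipped around the boss at the stop and the torque was relieved, so the screw is seated. I'm backing off 90°.

Call:
servo_tool([
  [5, [0, 0, 0], [0, 0, -5]],
  [5, [0, 0, 0], [0, 0, -10]],
  [5, [0, 0, 0], [0, 0, -10]],
  [5, [0, 0, 0], [0, 0, -10]],
  [5, [0, 0, 0], [0, 0, -10]],
  [5, [0, 0, 0], [0, 0, -10]],
  [5, [0, 0, 0], [0, 0, -10]],
  [5, [0, 0, 0], [0, 0, -10]],
])

```text
clock: 18.05
eef_pos: [544.3, 58.9, 68.3]
tcp_rot: [3.141, -0.002, 1.18]
contact_force: [-1.7, 5.6, 5.0]
opening: 0.214
```

Call:
servo_tool([
  [5, [0, 0, 0], [0, 0, -10]],
  [5, [0, 0, 0], [0, 0, -5]],
  [5, [0, 0, 0], [0, 0, 0]],
  [5, [0, 0, 0], [0, 0, 0]],
])

```text
clock: 18.55
eef_pos: [544.3, 58.9, 68.3]
tcp_rot: [3.14, -0.001, 1.437]
contact_force: [-2.5, 6.1, 5.7]
opening: 0.213
```

```bash
python3 - <<'E'
from h import *
st();cal=get_calibration("wrist");w=grab_frame("wrist");cv2.imwrite("pics/jraw.png",w)
cv2.imwrite("pics/j.png",cv2.resize(w[100:340,150:370],None,fx=2.45,fy=2.45,interpolation=cv2.INTER_CUBIC))
for r in trace("wrist","wings"):
    m=r["mask"];ys,xs=np.nonzero(m);P=np.array([ray("wrist",p,97,cal)[:2] for p in zip(xs,ys)])
    q=P-P.mean(0);v=np.linalg.svd(q,full_matrices=False)[2][0];print(r["conf"],m.sum(),xs.min(),xs.max(),ys.min(),ys.max(),P.mean(0),np.degrees(np.arctan2(v[1],v[0])))
E
```

```text
18.55 [544.3  58.9  68.3] [ 3.140e+00 -1.000e-03  1.437e+00] q [0.1  0.45 1.93 0.   0.77 0.24] F [-2.5  6.1  5.7] T [0.9  0.26 0.08] op 0.213
```

View pics/j.png

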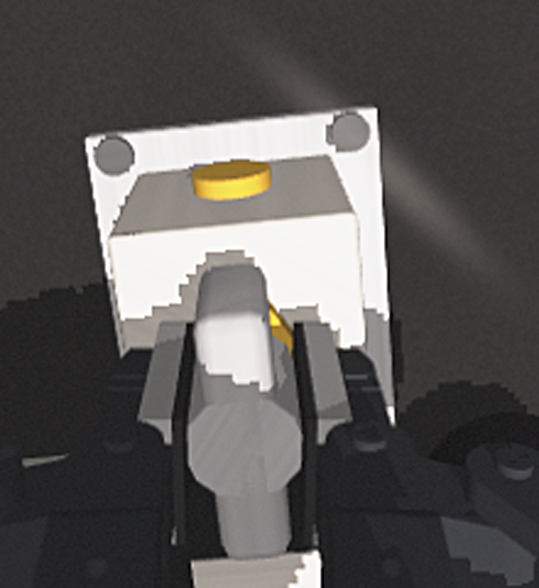

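In the crop, the wings lean left by about 19 px over 195 px (5.5°). The block's edge from (108,237) to (358,213) also tilts about 5.5°, so the wings lie square to the unit's x. I'll check this numerically and check the plug as well.

```bash
python3 - <<'E'
from h import *
cal=get_calibration("wrist");f=lambda x,y,z:ray("wrist",(150+x/2.45,100+y/2.45),z,cal)[:2]
def ang(a,b):d=b-a;return np.degrees(np.arctan2(d[1],d[0]))
print("block edge (unit x)",ang(f(108,237,58),f(358,213,58)))
print("wing L/R/mid",ang(f(222,540,97),f(200,345,97)),ang(f(288,540,97),f(272,345,97)))
grab_frame("top");grab_frame("scene")
for c in("top","scene"):
  for t in("plug_head","valve","wrench","screwdriver"):print(c,t,[(round(r["conf"],2),c2w(c,r["centre"]).round().tolist()) for r in boxes_of(c,t)])
st()
E
```

```text
block edge (unit x) -1.9702303154637817
wing L/R/mid 87.1768291769988 87.14118277894471
top plug_head [(0.57, [446.0, -96.0, 88.0]), (0.48, [534.0, -172.0, 86.0]), (0.41, [554.0, 312.0, 71.0])]
top valve [(0.56, [546.0, -310.0, 29.0])]
top wrench [(0.59, [760.0, 139.0, 10.0]), (0.59, [545.0, -309.0, 29.0])]
top screwdriver [(0.83, [768.0, -143.0, 25.0])]
scene plug_head [(0.77, [456.0, -100.0, 69.0]), (0.7, [540.0, -167.0, 65.0]), (0.54, [561.0, 315.0, 58.0])]
scene valve [(0.65, [560.0, -309.0, 30.0])]
scene wrench [(0.94, [762.0, 144.0, 6.0])]
scene screwdriver [(0.71, [550.0, 73.0, 85.0]), (0.56, [783.0, -142.0, 25.0])]
19.15 [544.4  58.9  68.4] [ 3.140e+00 -1.000e-03  1.437e+00] q [0.1  0.45 1.93 0.   0.77 0.24] F [-1.6  4.   5.3] T [0.87 0.27 0.08] op 0.212
```

The wings lie at 87.1°, against 88.0° for the unit's y, so they are within about 1°. The plug is in the tray and the bystanders have not moved.

```bash
python3 -c "
from rig import *
print(sign_off())"
```

```text
the job is handed in; nothing more can be done
None
```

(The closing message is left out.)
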